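Gauge a pinion spacer by touch and rack it in its well of the lidded case

ROBOT

A 6-joint arm with a two-finger parallel gripper is mounted at the origin on a cart in front of the work surface, level with it; the furniture and walls round the work are solid. World frame = base frame: x ahead of the robot, y to its left, z up, the work surface at z = 0. Lengths are in m, angles in degrees, forces in N, time in s.
With the tool pointing down it reaches from about 0.35 to 0.875 m from the base axis. Payload 4.2 kg.
Tool frame: the origin (TCP) lies at the very end of the fingers, on their centre line; the grasp point (between the pads) lies 19 mm behind it; z points along the fingers, y is the line along which they close (so a half turn about z gives the same grasp; the last joint's range is limited). The gripper opens to 87 mm and grips with 3 to 60 N. Pads are 19 mm wide; open, the fingers measure 117 mm over their backs; the gripper's body (75 mm by 190 mm) begins 51 mm behind the grasp point.
Start: joints at [-53.881, 22.042, 0.453, 0, -68.411, -14.817], TCP at [0.227, -0.582, 0.223] pointing down, gripper open.
Joint ranges: [-179.83, 179.83], [-69.29, 118.12], [-61.27, 80.66], [-181.25, 117.63], [-171.15, -9.14], [-177.46, 177.46]. Speed limits (degrees/s): [159.86, 159.86, 180, 180, 180, 180].

INTERFACE

Orientations are given as a 3x3 rotation matrix whose columns are the frame's x, y, z axes.
In Python, from station import sense, cams, r gives the robot as it stands. The module is installed in compiled form; this text tells all that it offers.
- The arm moves only by the tool step_arm, never from a script. Its argument "targets" is text: rows parted by semicolons, each of 4 numbers parted by spaces: the shift along the tool's x, y, z in cm, then the turn about the tool's z in degrees. In form: x y z turn; .... A call has 1 to 12 rows; each row shifts and turns the commanded pose from where the row before left it, along the tool's axes as they then stand; what a row does not reach is not made up. A row lasts 1/12 s, in which the tool goes at most 41.7 mm and 7.16 degrees, less where a joint would pass 70% of its speed; a pose out of reach is approached as far as the arm can. A call with a gripper value outside its range is refused whole. "claw" is the finger opening in cm, from 0 to 8.7, set as the call begins (left out, the last holds). The fingers move at their own pace and stop on an object; the grip force is fixed at half the most. Time passes only in rows, so rows that do not move let the fingers close. It gives the time, the measured TCP pose, the force, the opening and the grip force at its end, in the units of the state.
- sense(): the state, without advancing time (a new reading comes with each control period).
- cams.capture(name): name is "scene" or "top" or "wrist"; returns a dict with "frame" (384x512x3 uint8, blue, green, red), "vertical_fov" (degrees; the focal length in pixels is half the picture's height over the tangent of half this angle, whatever the lens; pixels are square), "cx", "cy" (the principal point, pixels), "eye" and "rotation" of the camera in the world; the wrist camera has in their place "tool_from_camera" (4x4, takes a point from camera to tool coordinates, whose origin is the TCP and whose axes are the flange's). Camera axes: x right, y down, z forward; pixel columns grow to the right and rows downward; lengths in m; the calibration is good to about 2 mm. A picture is of the moment at which its call begins: read the wrist's pose just before it. There is no depth.
- r.finish_job(): hands the job in; it is judged then, once.
The state is a dict: "time_s": time; "joints": joint angles; "joint_velocities": joint speeds; "effort": joint torques, N m; "tcp_pos": TCP position; "ee_rot": TCP orientation; "wrist_force": force on the tool from outside, world axes, zero at the start; "moment": the same for the moment, N m; "gripper_width": opening from 0.0 (shut) to 1.0 (fully open); "gripper_force": force on a finger pad.
Only numpy, scipy, OpenCV 4.12 (cv2) and the standard library are available. Lean on these libraries where they do the work, as an engineer would, in place of code of your own. Each camera call takes 0.05 s, during which the arm holds its last target. There are 200 camera calls.

TASK

Raise the lid of the spacer case until its folding stay locks and holds it up by itself. Gauge the spacer standing next to the limit gauge against the gauge's two steps, then set it down upright, without dropping it, in the well that fits: lower than the low step - short well; between the two steps - middle well; higher than the high step - long well. Leave the gauge's setting, the two waiting spacers and the other things as they are.

Things in the scene. Friction and masses are not known exactly. Their poses are not given: they have to be found in the camera images.
- spacer_a: One of three distance spacers (to be racked if it is the one next to the gauge, else waiting): thick-walled ground steel tube, outer diameter 40 mm, bore 14 mm, standing upright; origin at the centre of its underside, z up. All three look alike and differ in height: it is somewhere between 43 and 57 mm and is not given (point spacer_a_c0 lies 2 mm under its top face).
- spacer_b: Another of the three, see spacer_a: same look, height not given.
- spacer_c: Another of the three, see spacer_a: same look, height not given.
- surface_plate: Fixed steel surface plate, 220 (x) x 300 (y) x 30 mm, carrying the gauge and the three spacers; origin at the centre of its underside, its top 30 mm above. Its y points from the gauge towards the spacers.
- check_spot (a point): Spot on top of the surface plate where the spacer to be racked stands, within 12 mm; 83 mm along the plate's +y from the middle of the gauge's low step. The two waiting spacers stand about 100 mm further off, 80 mm further along +y and 65 mm to either side (+x, -x).
- gauge_low (a point): Middle of the top face of the limit gauge's LOW step, a flat level land 36 x 36 mm facing up; axes as the plate's. The stepped anvil is clamped at a height set anew for each job: low step 41 to 53 mm above the plate's top. It bears 50 N; do not shift it (2 mm). Feel it and the spacer's top (same plate) with the same fingertips; within 1 mm of a step either neighbouring well is right.
- gauge_high (a point): Middle of the top face of the HIGH step, 36 x 36 mm, 6 mm above the low one and next to it on the side away from the spacers (36 mm along the plate's -y). Beyond it, 38 mm further along -y, stands the column, whose top is 60 mm above the plate.
- spacer_case: Fixed grey sheet-steel case with a flat hinged lid, 200 (x) x 280 (y) x 72 mm to the rim; origin at the centre of its underside, z up, its front (handle side) faces -x. Inside, along the front, a grey plastic insert (top 28 mm above the case's underside) has three square dark-floored wells 56 mm wide, 66 mm apart; walls stand 44 mm above the insert. At the rear, flat compartments with shims, not used.
- well_short (a point): Centre of the floor of the short spacers' well: the left one (+y) seen from the front, the shallowest, 12 mm deep. Site axes as the case's.
- well_middle (a point): Centre of the floor of the middle well, 18 mm deep.
- well_long (a point): Centre of the floor of the long spacers' well: the right one (-y), the deepest, 21.5 mm deep. In all wells a spacer stands well out of the insert and can be held by its upper part.
- lid_handle (a point): Centre of the lid's handle: a round steel bar of 9 mm diameter and 84 mm length along the case's y, its axis 33 mm above the lid's top, near the front edge. It can be pinched from above across the bar and turns between the fingers as the lid rises. Closed, it is 178 mm before and 40 mm above the hinge line; it moves on a circle about it.
- lid_hinge (a point): Middle of the lid's hinge line, on the rear rim of the case; the line runs along the case's y (as spacer_case).
- lid (a joint): Opening angle of the lid in rad: 0 closed; 1.29 (74 degrees) is full open, where the stay is stretched straight and resists further opening. The lid (0.8 kg) falls shut from there unless the stay has locked.
- stay_elbow (a joint): Knee angle in rad of the two-link folding stay on the case's left end (+y): 0 folded (lid closed), 2.64 straight, up to 2.78 just past straight, where its stop holds the lid up (locked above 2.69). The knee is weakly sprung past straight by itself when the lid is raised fully to the stop; short of that it folds again and the lid falls.
- oil_seal: Bystander: round lip seal, 67 mm diameter, 16 mm high, lying on the bench; origin at the centre of its underside. Leave alone.
- feeler_set: Bystander: folded feeler gauge set, 98 x 14 x 10 mm, lying on the bench; origin under its middle. Leave alone.
There are look-alikes about, which are no part of the job. What is shaped like the spacer_c but blue or yellow is not meant.

How it is judged (in metres and radians):
At the end, for the whole second after the job is handed in: Lid open above 1.24 rad, held by its stay alone (knee past 2.69 rad); the spacer from the check spot stands upright and still on the floor of the well its height calls for (either within 1 mm of a step), within 13 mm of its centre; the other two spacers still wait away from the check spot (value of joint lid above 1.24 rad and value of joint stay_elbow above 2.69 rad and velocity of joint lid below 0.05 rad/s and ((horizontal distance between each of spacer_b, spacer_c and check_spot above 0.06 m and ((z of spacer_a_c0 in the frame of gauge_low below -0.015 m and horizontal distance between spacer_a and well_short below 0.013 m and z of spacer_a in the frame of well_short between -0.002 and 0.002 m and angle between spacer_a's own z axis and vertical below 0.1 rad and linear speed of spacer_a below 0.01 m/s) or (z of spacer_a_c0 in the frame of gauge_low between -0.023 and -0.015 m and horizontal distance between spacer_a and well_middle below 0.013 m and z of spacer_a in the frame of well_middle between -0.002 and 0.002 m and angle between spacer_a's own z axis and vertical below 0.1 rad and linear speed of spacer_a below 0.01 m/s) or (z of spacer_a_c0 in the frame of gauge_low above -0.0205 m and horizontal distance between spacer_a and well_long below 0.013 m and z of spacer_a in the frame of well_long between -0.002 and 0.002 m and angle between spacer_a's own z axis and vertical below 0.1 rad and linear speed of spacer_a below 0.01 m/s))) or (horizontal distance between each of spacer_a, spacer_c and check_spot above 0.06 m and ((z of spacer_b_c0 in the frame of gauge_low below -0.015 m and horizontal distance between spacer_b and well_short below 0.013 m and z of spacer_b in the frame of well_short between -0.002 and 0.002 m and angle between spacer_b's own z axis and vertical below 0.1 rad and linear speed of spacer_b below 0.01 m/s) or (z of spacer_b_c0 in the frame of gauge_low between -0.023 and -0.015 m and horizontal distance between spacer_b and well_middle below 0.013 m and z of spacer_b in the frame of well_middle between -0.002 and 0.002 m and angle between spacer_b's own z axis and vertical below 0.1 rad and linear speed of spacer_b below 0.01 m/s) or (z of spacer_b_c0 in the frame of gauge_low above -0.0205 m and horizontal distance between spacer_b and well_long below 0.013 m and z of spacer_b in the frame of well_long between -0.002 and 0.002 m and angle between spacer_b's own z axis and vertical below 0.1 rad and linear speed of spacer_b below 0.01 m/s))) or (horizontal distance between each of spacer_a, spacer_b and check_spot above 0.06 m and ((z of spacer_c_c0 in the frame of gauge_low below -0.015 m and horizontal distance between spacer_c and well_short below 0.013 m and z of spacer_c in the frame of well_short between -0.002 and 0.002 m and angle between spacer_c's own z axis and vertical below 0.1 rad and linear speed of spacer_c below 0.01 m/s) or (z of spacer_c_c0 in the frame of gauge_low between -0.023 and -0.015 m and horizontal distance between spacer_c and well_middle below 0.013 m and z of spacer_c in the frame of well_middle between -0.002 and 0.002 m and angle between spacer_c's own z axis and vertical below 0.1 rad and linear speed of spacer_c below 0.01 m/s) or (z of spacer_c_c0 in the frame of gauge_low above -0.0205 m and horizontal distance between spacer_c and well_long below 0.013 m and z of spacer_c in the frame of well_long between -0.002 and 0.002 m and angle between spacer_c's own z axis and vertical below 0.1 rad and linear speed of spacer_c below 0.01 m/s))))); the robot touches nothing.
It fails at once if the gauge's setting is shifted by more than 2 mm (distance of gauge_low from where it was at the start of the episode above 0.002 m).
It fails at once if a waiting spacer (one that did not start at the check spot) is moved by more than 20 mm (distance of each of spacer_a, spacer_b from where it was at the start of the episode above 0.02 m or distance of each of spacer_a, spacer_c from where it was at the start of the episode above 0.02 m or distance of each of spacer_b, spacer_c from where it was at the start of the episode above 0.02 m).
It fails at once if a spacer is dropped: it falls out of the fingers faster than 0.45 m/s (over about 10 mm) ((contact force between the fingers and spacer_a below 0.05 N and linear speed of spacer_a above 0.45 m/s) or (contact force between the fingers and spacer_b below 0.05 N and linear speed of spacer_b above 0.45 m/s) or (contact force between the fingers and spacer_c below 0.05 N and linear speed of spacer_c above 0.45 m/s)).
It fails at once if a bystander (seal, feeler set) is moved by more than 20 mm (distance of any of oil_seal, feeler_set from where it was at the start of the episode above 0.02 m).
It also fails if it takes over 64 s, if anything falls off the work surface, if the arm or the gripper's body presses on something with over 40 N, if the wrist force passes 120 N, or if a joint passes its speed limit or range.

## Working session

There is one attempt and no reset: what is moved stays moved. The work goes in short steps, Python scripts to look and compute and a tool call to move; the robot and the scene stay as the last step left them, time stands still between calls to the robot, and variables do not carry over. Pictures are saved under pics/ and viewed, at most 10 in all, crops included, and the job is handed in when it is done.

Besides the shell and the picture viewer there is one more tool, called after "Request:" as name(argument=value, ...) on one line, values as JSON. step_arm: Moves the arm, as the interface text tells. Its arguments: {"type":"object","properties":{"targets":{"type":"string"},"claw":{"type":"number"}},"required":["targets"]}

```bash
mkdir -p pics
cat > h.py <<'E'
import numpy as np, cv2, pickle
from station import sense, cams, r
def cap(n):
    s=sense(); c=cams.capture(n); c['s']=s
    h,w=c['frame'].shape[:2]; c['f']=h/2/np.tan(np.radians(c['vertical_fov'])/2)
    if 'eye' not in c:
        T=np.array(c['tool_from_camera']); R=np.array(s['ee_rot'])
        c['eye']=R@T[:3,3]+s['tcp_pos']; c['rotation']=R@T[:3,:3]
    c['eye']=np.array(c['eye']); c['rotation']=np.array(c['rotation'])
    return c
def save(c,k): cv2.imwrite(f'pics/{k}.png',c['frame']); pickle.dump(c,open(f'pics/{k}.pkl','wb'))
def load(k): return pickle.load(open(f'pics/{k}.pkl','rb'))
def at(c,u,v,z):
    d=c['rotation']@[(u-c['cx'])/c['f'],(v-c['cy'])/c['f'],1]
    return c['eye']+d*(z-c['eye'][2])/d[2]
def proj(c,p):
    q=c['rotation'].T@(np.array(p)-c['eye']); return c['f']*q[:2]/q[2]+[c['cx'],c['cy']]
E
python3 - <<'E'
from h import *
s=sense(); print(s)
for n in('top','scene'):
    c=cap(n); save(c,n); print(n,c['eye'],c['rotation'],c['f'],c['cx'],c['cy'])
a=load('top')['frame'];b=load('scene')['frame']
cv2.imwrite('pics/t1.png',cv2.resize(a,(800,600),interpolation=2)); cv2.imwrite('pics/s1.png',cv2.resize(b,(800,600),interpolation=2))
E
```

```text
{'time_s': 0.0, 'joints': array([-5.38783554e+01,  2.20886415e+01,  3.79474402e-01, -2.96222445e-02,
       -6.84113913e+01, -1.48186124e+01]), 'joint_velocities': array([ 0.02827154,  0.00072103,  0.02359456, -0.0044948 ,  0.06287041,
       -0.08814421]), 'effort': array([ 1.63758115e-03, -3.90667248e+01,  1.87405550e+01,  4.21969995e+00,
        1.10513822e-02, -1.91849144e-04]), 'tcp_pos': array([ 0.22688046, -0.58171053,  0.22147822]), 'ee_rot': array([[-9.31741247e-01, -3.63121911e-01, -8.52042125e-04],
       [-3.63122903e-01,  9.31739140e-01,  1.98301306e-03],
       [ 7.38055048e-05,  2.15705107e-03, -9.99997671e-01]]), 'wrist_force': array([0.02055136, 0.11716505, 0.26609008]), 'moment': array([-0.00440169,  0.01433541,  0.02616326]), 'gripper_force': 0.0, 'gripper_width': 0.9990309886604894}
top [0.2638195  0.00405446 1.36659388] [[-0.00887758 -0.97986791  0.19944942]
 [-0.99994475  0.00982199  0.00374616]
 [-0.00562973 -0.19940514 -0.97990096]] 412.9449011454371 254.12434523986047 197.57748953618457
scene [-0.36736981 -0.54662146  0.57558707] [[ 0.53204323 -0.35254174  0.76983396]
 [-0.84670783 -0.21724453  0.48568578]
 [-0.0039823  -0.91023027 -0.41408333]] 387.6055830606632 254.93840673853936 192.58884091643645
```

View pics/t1.png

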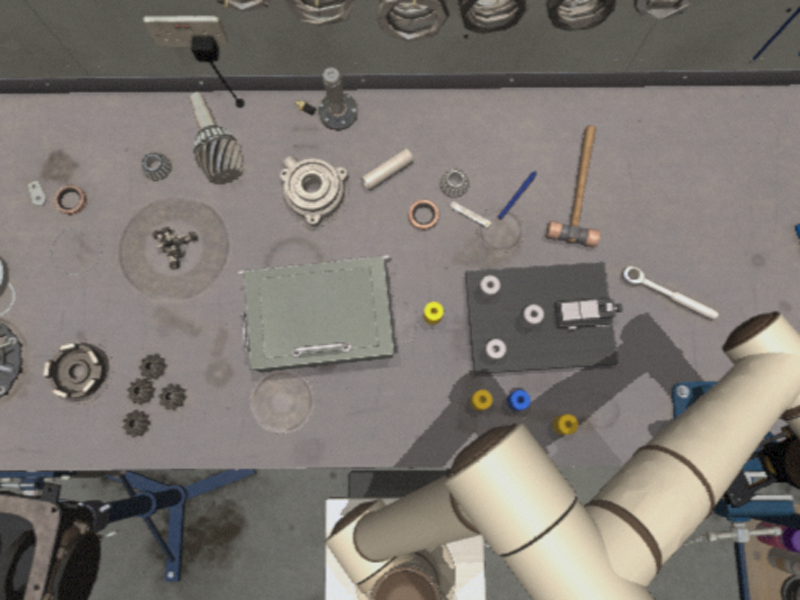

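View pics/s1.png

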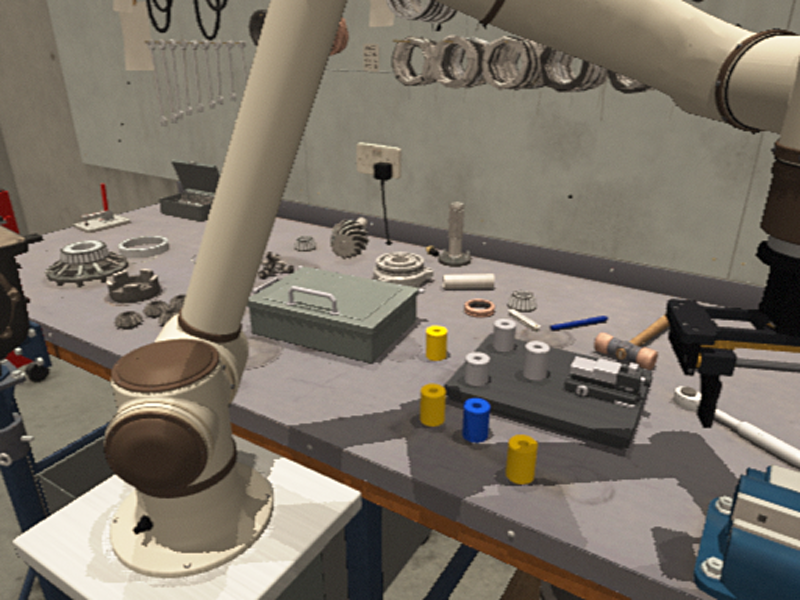

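The top view shows the case at about (320,313), with its handle at (322,349). The plate is at (543,317) with the gauge on its right at (585,312). Spacer candidates are (533,314) beside the gauge, (490,285) and (495,349) waiting, and blue or yellow decoys at (433,312), (482,400), (519,400) and (567,424). The steel-coloured one at (533,314), next to the gauge's low step, is the one meant. I'll confirm it in a crop.

Run:
```python
from h import *
c=load('top');a=c['frame']
A=cv2.resize(a[155:245,150:260],None,fx=4,fy=4,interpolation=2)
B=cv2.resize(a[160:245,292:402],None,fx=7,fy=7,interpolation=2)
cv2.imwrite('pics/c1.png',B)
k=.64
def P(u,v,z): return at(c,u*k,v*k,z)
for n,u,v,z in [('chk',533,314,.08),('w1',490,285,.08),('w2',495,349,.08),('pl1',467,271,.03),('pl2',604,263,.03),('pl3',616,363,.03),('pl4',473,374,.03),('lid1',243,271,.076),('lid2',388,257,.076),('lid3',395,355,.076),('lid4',252,370,.076),('h1',293,351,.108),('h2',350,346,.108)]: print(n,P(u,v,z).round(4))
```

```text
chk [ 0.512  -0.2667  0.08  ]
w1 [ 0.5734 -0.1818  0.08  ]
w2 [ 0.4412 -0.1869  0.08  ]
pl1 [ 0.6167 -0.1411  0.03  ]
pl2 [ 0.6313 -0.4347  0.03  ]
pl3 [ 0.4164 -0.444   0.03  ]
pl4 [ 0.3964 -0.1468  0.03  ]
lid1 [0.6093 0.327  0.076 ]
lid2 [0.6362 0.0268 0.076 ]
lid3 [0.4315 0.014  0.076 ]
lid4 [0.404 0.301 0.076]
h1 [0.4372 0.2142 0.108 ]
h2 [0.446  0.1022 0.108 ]
```

View pics/c1.png

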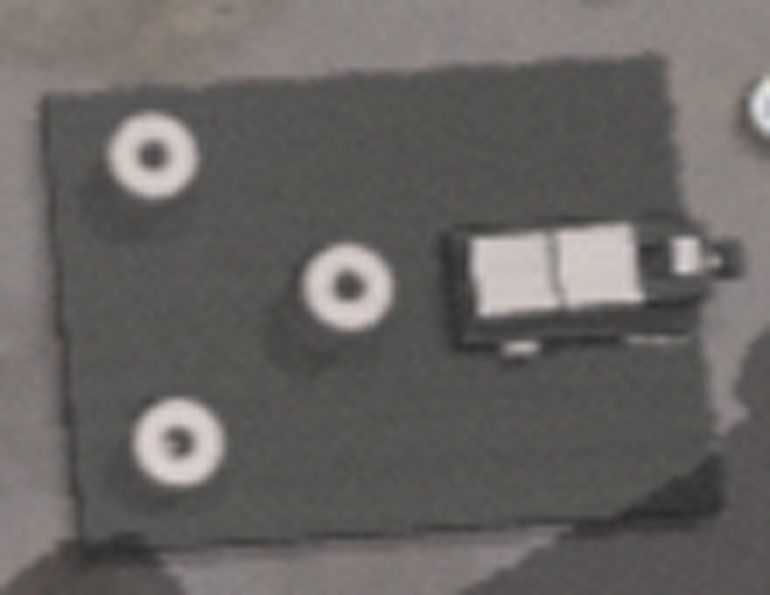

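The crop confirms it: the grey tube at (348,286) stands beside the low step at (514,275), the high step is at (600,265), and the two waiting ones are at (153,155) and (180,442).

```bash
cat >> h.py <<'E'
def go(x,y,z=None,yaw=None):
    s=sense();R=np.array(s['ee_rot']);p=np.array(s['tcp_pos'])
    d=np.array([x,y,p[2] if z is None else z])-p
    w=np.degrees(np.arctan2(-R[0,1],R[1,1]))
    t=0 if yaw is None else w-yaw
    print('pos',p.round(4),'yaw',round(w,2),'tool cm',(R.T@d*100).round(2),'turn',round(t,2))
E
python3 - <<'E'
from h import *
c=load('top')
def Q(u,v,z): return at(c,292+u/7-.4,160+v/7-.4,z).round(4)
s=Q(348,286,.08);l=Q(514,275,.078);h=Q(600,265,.084)
print(s,l,h,Q(153,155,.08),Q(180,442,.08),np.linalg.norm(s-l),np.linalg.norm(h-l))
go(l[0],l[1],.11,3.3)
E
```

```text
[ 0.5136 -0.2674  0.08  ] [ 0.5183 -0.3434  0.078 ] [ 0.5214 -0.3809  0.084 ] [ 0.5755 -0.1815  0.08  ] [ 0.4431 -0.1886  0.08  ] 0.07617145134497566 0.038103280698648545
pos [ 0.2269 -0.5818  0.2216] yaw 21.29 tool cm [-35.81  11.61  11.18] turn 17.99
```

Request:
step_arm(targets="-3.58 1.16 0.8 0;-3.58 1.16 0.8 0;-3.58 1.16 0.8 0;-3.58 1.16 0.8 0;-3.58 1.16 0.8 0;-3.58 1.16 0.8 0;-3.58 1.16 0.8 0;-3.58 1.16 0.8 0;-3.58 1.16 0.8 0;-3.58 1.16 0.8 6;0 0 0 6;0 0 0 6", claw=0)

```text
time_s: 1.1
tcp_pos: [0.5197, -0.342, 0.1409]
ee_rot: [[-0.998, -0.056, -0.002], [-0.056, 0.998, 0.001], [0.002, 0.001, -1.0]]
wrist_force: [-0.9, -0.0, -0.9]
gripper_width: 0.172
gripper_force: 0.0
```

Run:
```python
from h import *
go(.5183,-.3434,.09,3.3); print(sense()['gripper_width'])
c=cap('wrist');save(c,'w1');cv2.imwrite('pics/w1b.png',cv2.resize(c['frame'],(768,576)))
```

```text
pos [ 0.5197 -0.342   0.1409] yaw 3.21 tool cm [ 0.13 -0.14  5.09] turn -0.09
0.1722476926643894
```

View pics/w1b.png

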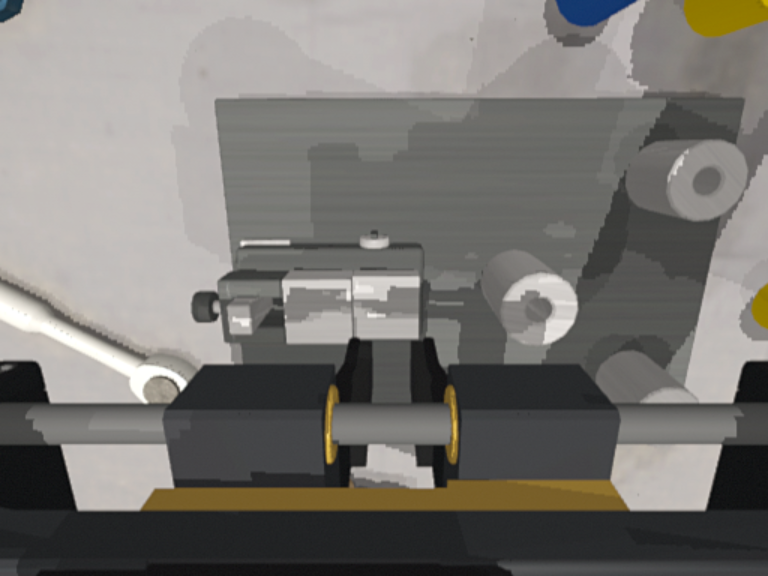

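The wrist view shows the low step at (388,305), the high step at (318,306) and the spacer's top face at (540,308), with the fingers closing over the low step.

Run:
```python
from h import *
c=load('w1')
for u,v,z in((388,305,.078),(318,306,.084),(540,308,.08)): print(at(c,u/1.5,v/1.5,z).round(4))
go(.5183,-.3434,.085)
```

```text
[ 0.516 -0.344  0.078]
[ 0.5164 -0.38    0.084 ]
[ 0.5125 -0.2643  0.08  ]
pos [ 0.519  -0.3427  0.1413] yaw 2.94 tool cm [ 0.06 -0.08  5.63] turn 0
```

Request:
step_arm(targets="0.2 0.25 2.5 0;0 0 2.5 0;0 0 0.6 0;0 0 0 0;0 0 0 0")

```text
time_s: 1.57
tcp_pos: [0.5165, -0.3423, 0.087]
ee_rot: [[-0.998, -0.059, -0.0], [-0.059, 0.998, -0.001], [0.0, -0.001, -1.0]]
wrist_force: [-0.3, 0.4, 0.5]
gripper_width: 0.005
gripper_force: 0.0
```

Request:
step_arm(targets="0 0 0.1 0;0 0 0.1 0;0 0 0 0")

```text
time_s: 1.82
tcp_pos: [0.5168, -0.3421, 0.0856]
ee_rot: [[-0.998, -0.058, 0.002], [-0.058, 0.998, -0.001], [-0.002, -0.001, -1.0]]
wrist_force: [-0.5, -0.2, 0.3]
gripper_width: 0.009
gripper_force: 0.0
```

Request:
step_arm(targets="0 0 0.1 0;0 0 0.1 0;0 0 0.1 0;0 0 0 0")

```text
time_s: 2.15
tcp_pos: [0.5162, -0.3417, 0.0814]
ee_rot: [[-0.998, -0.058, -0.0], [-0.058, 0.998, 0.0], [0.0, 0.0, -1.0]]
wrist_force: [0.2, 0.2, -0.9]
gripper_width: 0.003
gripper_force: 0.0
```

Request:
step_arm(targets="0 0 0.1 0;0 0 0.1 0;0 0 0 0")

```text
time_s: 2.4
tcp_pos: [0.5162, -0.3417, 0.0792]
ee_rot: [[-0.998, -0.058, -0.0], [-0.058, 0.998, 0.0], [0.0, 0.0, -1.0]]
wrist_force: [-0.8, -0.5, 1.0]
gripper_width: 0.005
gripper_force: 0.0
```

Request:
step_arm(targets="0 0 0.1 0;0 0 0.1 0;0 0 0 0")

```text
time_s: 2.65
tcp_pos: [0.5162, -0.3417, 0.0773]
ee_rot: [[-0.998, -0.058, -0.0], [-0.058, 0.998, 0.0], [0.0, 0.0, -1.0]]
wrist_force: [0.4, 0.1, -0.6]
gripper_width: 0.006
gripper_force: 0.0
```

Request:
step_arm(targets="0 0 0.1 0;0 0 0 0")

```text
time_s: 2.82
tcp_pos: [0.5163, -0.3417, 0.0763]
ee_rot: [[-0.998, -0.058, -0.0], [-0.058, 0.998, 0.0], [0.0, 0.0, -1.0]]
wrist_force: [-0.1, 0.4, 0.4]
gripper_width: 0.004
gripper_force: 0.0
```

Request:
step_arm(targets="0 0 0.1 0;0 0 0.05 0;0 0 0 0")

```text
time_s: 3.07
tcp_pos: [0.5163, -0.3417, 0.0749]
ee_rot: [[-0.998, -0.058, -0.0], [-0.058, 0.998, 0.0], [0.0, 0.0, -1.0]]
wrist_force: [-0.8, -0.2, 0.5]
gripper_width: 0.007
gripper_force: 0.0
```

Request:
step_arm(targets="0 0 0.1 0;0 0 0.05 0;0 0 0 0")

```text
time_s: 3.32
tcp_pos: [0.5163, -0.3418, 0.0735]
ee_rot: [[-0.998, -0.058, -0.0], [-0.058, 0.998, 0.0], [0.0, 0.0, -1.0]]
wrist_force: [0.9, -0.4, 0.3]
gripper_width: 0.006
gripper_force: 0.0
```

Request:
step_arm(targets="0 0 0.1 0;0 0 0.05 0;0 0 0 0")

```text
time_s: 3.57
tcp_pos: [0.5164, -0.3418, 0.0734]
ee_rot: [[-0.998, -0.058, 0.0], [-0.058, 0.998, -0.001], [-0.0, -0.001, -1.0]]
wrist_force: [-1.6, 2.0, 6.4]
gripper_width: 0.007
gripper_force: 3.0
```

Request:
step_arm(targets="0 0 -2 0;0 2 0 0;0 3 0 0;-0.1 2.5 0 0;0 0 0.3 0;0 0 0 0")

```text
time_s: 4.07
tcp_pos: [0.5129, -0.2658, 0.0889]
ee_rot: [[-0.998, -0.06, -0.0], [-0.06, 0.998, 0.0], [0.0, 0.0, -1.0]]
wrist_force: [-0.5, 0.0, -0.7]
gripper_width: 0.007
gripper_force: 0.0
```

Request:
step_arm(targets="0 0 0.1 0;0 0 0.1 0;0 0 0 0")

```text
time_s: 4.32
tcp_pos: [0.5129, -0.2675, 0.0867]
ee_rot: [[-0.998, -0.057, -0.0], [-0.057, 0.998, 0.0], [0.0, 0.0, -1.0]]
wrist_force: [0.9, 0.1, -0.9]
gripper_width: 0.003
gripper_force: 0.0
```

Request:
step_arm(targets="0 0 0.1 0;0 0 0.1 0;0 0 0 0")

```text
time_s: 4.57
tcp_pos: [0.5131, -0.2676, 0.0864]
ee_rot: [[-0.998, -0.057, 0.0], [-0.057, 0.998, -0.001], [-0.0, -0.001, -1.0]]
wrist_force: [-2.0, 1.9, 6.5]
gripper_width: 0.007
gripper_force: 3.7
```

Request:
step_arm(targets="0 0 0.1 0;0 0 0.05 0;0 0 0 0")

```text
time_s: 4.82
tcp_pos: [0.5133, -0.2678, 0.0863]
ee_rot: [[-0.998, -0.058, 0.001], [-0.058, 0.998, -0.002], [-0.001, -0.002, -1.0]]
wrist_force: [-4.0, 2.7, 13.6]
gripper_width: 0.003
gripper_force: 6.8
```

The low step is felt at z=0.0734 and the spacer's top at 0.0864. That is 13 mm above the low step and 7 mm above the high step, so it goes in the long well. The lid comes first.

Request:
step_arm(targets="0 0 -3 0;0 0 -3.5 0;0.4 3.58 -3.5 0;0.4 3.58 0 0;0.4 3.58 0 0;0.4 3.58 0 0;0.4 3.58 0 0;0.4 3.58 0 0;0.4 3.58 0 0;0.4 3.58 0 0;0.4 3.58 0 0;0.4 3.58 0 0", claw=5)

```text
time_s: 5.82
tcp_pos: [0.4531, 0.0835, 0.1778]
ee_rot: [[-0.998, -0.057, 0.001], [-0.057, 0.998, 0.0], [-0.001, 0.0, -1.0]]
wrist_force: [1.0, -0.5, 0.1]
gripper_width: 0.574
gripper_force: 0.0
```

Request:
step_arm(targets="0 0 0 -7;0 0 0 -7;0 0 0 -7;0 0 0 -7;0 0 0 -7;0 0 0 -7;0 0 0 -7;0 0 0 -7;0 0 0 -7;0 0 0 -7;0 0 0 -7;0 0 0 -7")

```text
time_s: 6.82
tcp_pos: [0.4537, 0.0819, 0.1776]
ee_rot: [[-0.042, -0.999, 0.0], [-0.999, 0.042, 0.0], [-0.0, -0.0, -1.0]]
wrist_force: [1.1, -0.8, 0.6]
gripper_width: 0.574
gripper_force: 0.0
```

Run:
```python
from h import *
go(.4416,.158,.16,95)
c=cap('wrist');save(c,'w2');cv2.imwrite('pics/w2b.png',cv2.resize(c['frame'],(768,576)))
```

```text
pos [0.4537 0.0819 0.1776] yaw 87.6 tool cm [-7.56  1.53  1.76] turn -7.4
```

View pics/w2b.png

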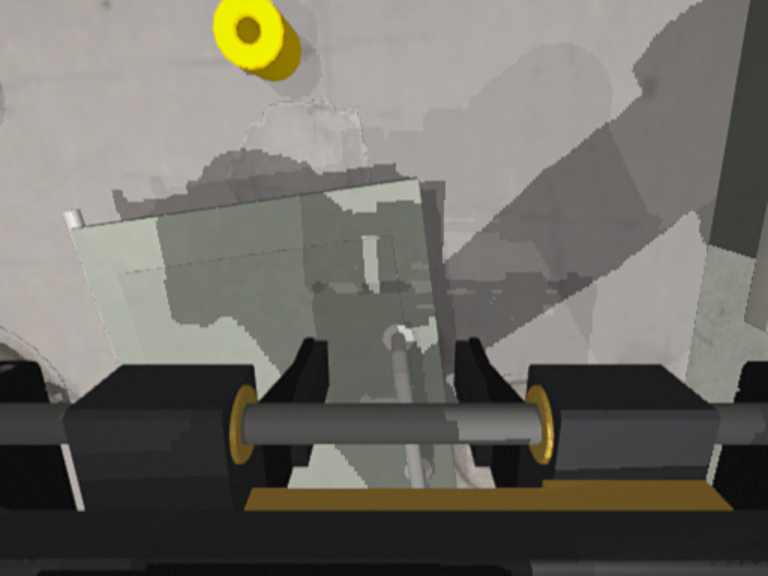

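The handle bar runs from (398,335) to (417,485). The lid's front corner is at (418,180) and the rear corner, at the hinge pin, at (75,227).

Run:
```python
from h import *
c=load('w2')
W=lambda u,v,z: at(c,u/1.5,v/1.5,z)
a,b=W(398,335,.112),W(416,478,.112); print('bar',a,b,'yaw',np.degrees(np.arctan2(-(b-a)[0],(b-a)[1])))
e,f=W(418,180,.079),W(76,227,.079); print('corners',e,f,'yaw',np.degrees(np.arctan2((f-e)[1],(f-e)[0])),np.linalg.norm(f-e))
t=load('top')
for u,v in((293,351),(350,346)): print(at(t,u*.64,v*.64,.112))
print('hinge pin top view guess',at(t,388*.64,257*.64,.072))
```

```text
bar [0.44860414 0.09807026 0.112     ] [0.44120696 0.19268909 0.112     ] yaw 4.470218240517107
corners [0.43383181 0.01843436 0.079     ] [0.63261662 0.03663833 0.079     ] yaw 5.232337393393533 0.19961660038350257
[0.43665099 0.21356894 0.112     ]
[0.44545369 0.10186305 0.112     ]
hinge pin top view guess [0.63736733 0.02690722 0.072     ]
```

Request:
step_arm(targets="-3.7 0.7 0 0;-3.75 0.75 0 0;0 0 1 -3.7;0 0 1.5 -3.7;0 0 2 0;0 0 2 0;0 0 1.75 0;0 0 0 0")

```text
time_s: 7.53
tcp_pos: [0.4405, 0.1557, 0.092]
ee_rot: [[0.078, -0.997, -0.006], [-0.997, -0.078, -0.004], [0.003, 0.006, -1.0]]
wrist_force: [-0.3, 0.6, -0.1]
gripper_width: 0.572
gripper_force: 0.0
```

Run:
```python
from h import *
go(.4425,.157,.095,95); print(sense()['wrist_force'])
```

```text
pos [0.4405 0.1557 0.092 ] yaw 94.49 tool cm [-0.11 -0.21 -0.3 ] turn -0.51
[-0.26504849  0.55725154 -0.05150044]
```

Request:
step_arm(targets="0 -0.1 -0.2 0;0 0 0 0;0 0 0 0;0 0 0 0;0 0 0 0;0 0 0 0", claw=0)

```text
time_s: 8.03
tcp_pos: [0.4437, 0.1575, 0.0977]
ee_rot: [[0.082, -0.997, 0.001], [-0.997, -0.082, 0.001], [-0.001, -0.001, -1.0]]
wrist_force: [0.2, 0.8, -0.4]
gripper_width: 0.203
gripper_force: 0.0
```

Run:
```python
from h import *
s=sense();p=s['tcp_pos'];print(p,s['wrist_force'],s['gripper_width'],s['gripper_force'])
# arc plan: tool y=-case x (yaw~95), tool z down
r=.1824;a0=np.arctan2(40,178)
prev=0;P=[]
for th in np.radians(np.r_[np.arange(0,76,3.24)][1:]): 
    P.append((178-1e3*r*np.cos(a0+th), 1e3*r*np.sin(a0+th)-40))
P=np.array(P)/10;D=np.diff(np.vstack([[0,0],P]),axis=0)
for i,(d,q) in enumerate(zip(D,P)): print(i,'fwd %.2f up %.2f | cum %.2f %.2f'%(*d,*q))
```

```text
[0.44371972 0.15754153 0.09766024] [ 0.16259281  0.84709338 -0.36757852] 0.202901917009267 0.0
0 fwd 0.26 up 1.00 | cum 0.26 1.00
1 fwd 0.31 up 0.98 | cum 0.57 1.98
2 fwd 0.37 up 0.96 | cum 0.93 2.95
3 fwd 0.42 up 0.94 | cum 1.35 3.89
4 fwd 0.47 up 0.92 | cum 1.83 4.81
5 fwd 0.52 up 0.89 | cum 2.35 5.69
6 fwd 0.57 up 0.86 | cum 2.92 6.55
7 fwd 0.62 up 0.82 | cum 3.54 7.38
8 fwd 0.67 up 0.79 | cum 4.21 8.16
9 fwd 0.71 up 0.75 | cum 4.92 8.91
10 fwd 0.75 up 0.71 | cum 5.67 9.62
11 fwd 0.79 up 0.66 | cum 6.46 10.28
12 fwd 0.83 up 0.62 | cum 7.28 10.90
13 fwd 0.86 up 0.57 | cum 8.14 11.47
14 fwd 0.89 up 0.52 | cum 9.03 11.99
15 fwd 0.92 up 0.47 | cum 9.95 12.46
16 fwd 0.94 up 0.42 | cum 10.89 12.88
17 fwd 0.97 up 0.36 | cum 11.86 13.24
18 fwd 0.98 up 0.31 | cum 12.84 13.55
19 fwd 1.00 up 0.25 | cum 13.84 13.81
20 fwd 1.01 up 0.20 | cum 14.85 14.00
21 fwd 1.02 up 0.14 | cum 15.88 14.14
22 fwd 1.03 up 0.08 | cum 16.90 14.22
```

Request:
step_arm(targets="0 0 0.2 0;0 0 0 0;0 0 0 0;0 0 0 0")

```text
time_s: 8.37
tcp_pos: [0.4464, 0.1585, 0.0962]
ee_rot: [[0.084, -0.996, 0.006], [-0.996, -0.084, 0.002], [-0.002, -0.006, -1.0]]
wrist_force: [6.2, -1.1, 0.6]
gripper_width: 0.091
gripper_force: 29.9
```

Request:
step_arm(targets="0 -0.3 0 0;0 -0.26 -1.0 0;0 -0.31 -0.98 0;0 -0.37 -0.96 0;0 -0.42 -0.94 0;0 -0.47 -0.92 0;0 0 0 0")

```text
time_s: 8.95
tcp_pos: [0.4633, 0.16, 0.1429]
ee_rot: [[0.081, -0.997, -0.004], [-0.997, -0.081, 0.001], [-0.001, 0.004, -1.0]]
wrist_force: [-4.4, 5.1, -4.6]
gripper_width: 0.09
gripper_force: 29.9
```

Request:
step_arm(targets="0 -0.52 -0.89 0;0 -0.57 -0.86 0;0 -0.62 -0.82 0;0 -0.67 -0.79 0;0 -0.71 -0.75 0;0 -0.75 -0.71 0;0 -0.79 -0.66 0;0 -0.83 -0.62 0;0 -0.86 -0.57 0;0 0 0 0")

```text
time_s: 9.78
tcp_pos: [0.5261, 0.1656, 0.2121]
ee_rot: [[0.083, -0.997, -0.003], [-0.997, -0.083, 0.001], [-0.001, 0.003, -1.0]]
wrist_force: [-12.3, 5.6, 14.2]
gripper_width: 0.093
gripper_force: 30.1
```

Request:
step_arm(targets="0 0.15 -0.25 0;0 -0.89 -0.52 0;0 -0.92 -0.47 0;0 -0.94 -0.42 0;0 -0.97 -0.36 0;0 0 0 0")

```text
time_s: 10.28
tcp_pos: [0.5637, 0.1688, 0.2307]
ee_rot: [[0.083, -0.997, -0.0], [-0.997, -0.083, 0.002], [-0.002, 0.0, -1.0]]
wrist_force: [-5.0, 5.1, 5.9]
gripper_width: 0.089
gripper_force: 30.1
```

Request:
step_arm(targets="0 -0.98 -0.36 0;0 -1.0 -0.25 0;0 -1.01 -0.2 0;0 -1.02 -0.14 0;0 0 0 0;0 0 0 0")

```text
time_s: 10.78
tcp_pos: [0.6033, 0.1722, 0.2396]
ee_rot: [[0.083, -0.997, 0.0], [-0.997, -0.083, 0.002], [-0.002, -0.0, -1.0]]
wrist_force: [-2.4, 5.5, 3.3]
gripper_width: 0.093
gripper_force: 30.1
```

Request:
step_arm(targets="0 -0.8 -0.08 0;0 -0.3 0 0;0 -0.3 0 0;0 0 0 0;0 0 0 0")

```text
time_s: 11.2
tcp_pos: [0.6137, 0.173, 0.2404]
ee_rot: [[0.083, -0.997, -0.007], [-0.997, -0.083, 0.001], [-0.002, 0.007, -1.0]]
wrist_force: [-9.9, 5.1, 7.3]
gripper_width: 0.09
gripper_force: 30.1
```

Request:
step_arm(targets="0 -0.3 0.05 0;0 -0.3 0.05 0;0 0 0 0;0 0 0 0;0 0 0 0;0 0 0 0")

```text
time_s: 11.7
tcp_pos: [0.6149, 0.1732, 0.2404]
ee_rot: [[0.084, -0.996, -0.016], [-0.996, -0.084, -0.001], [-0.0, 0.016, -1.0]]
wrist_force: [-23.2, 7.4, 15.4]
gripper_width: 0.089
gripper_force: 30.0
```

Run:
```python
from h import *
c=cap('scene');save(c,'s2');t=cap('top');save(t,'t2')
k=.64
A=c['frame'][110:260,120:300]; B=t['frame'][110:260,120:300]
cv2.imwrite('pics/s2b.png',np.hstack([cv2.resize(A,(396,330)),cv2.resize(B,(396,330))]))
```

```text
(no output)
```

View pics/s2b.png

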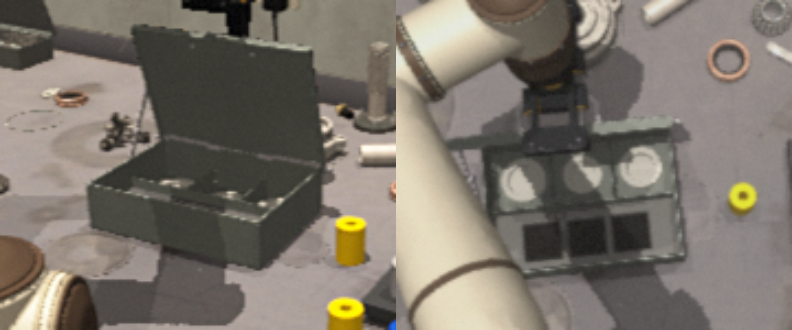

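The left half shows the lid open with the stay stretched at its left end. The right half shows the three dark wells at (547,241), (589,237) and (631,231), with the long one rightmost. I'm easing back to test the lock.

Request:
step_arm(targets="0 0.4 0 0;0 0.4 0 0;0 0.4 0 0;0 0.3 0 0;0 0 0 0;0 0 0 0")

```text
time_s: 12.3
tcp_pos: [0.6111, 0.1728, 0.2403]
ee_rot: [[0.083, -0.997, 0.009], [-0.997, -0.083, 0.004], [-0.003, -0.009, -1.0]]
wrist_force: [6.1, 5.2, 0.6]
gripper_width: 0.09
gripper_force: 30.1
```

Run:
```python
from h import *
t=load('t2')
for x,y in((547,241),(589,237),(631,231)):
    print(at(t,120+(x-396)*180/396,110+y*150/330,.0065).round(4),at(t,120+(x-396)*180/396,110+y*150/330,.028).round(4))
```

```text
[0.4682 0.2279 0.0065] [0.465  0.2243 0.028 ]
[0.4737 0.1644 0.0065] [0.4704 0.1618 0.028 ]
[0.4823 0.1008 0.0065] [0.4788 0.0993 0.028 ]
```

Request:
step_arm(targets="0 -0.6 0 0;0 0 0 0;0 0 0 0;0 0 0 0;0 0 0 0", claw=2.2)

```text
time_s: 12.72
tcp_pos: [0.6139, 0.1708, 0.2388]
ee_rot: [[0.081, -0.997, -0.001], [-0.997, -0.081, -0.001], [0.001, 0.001, -1.0]]
wrist_force: [0.0, 0.3, -0.2]
gripper_width: 0.247
gripper_force: 0.0
```

Request:
step_arm(targets="0 0 -2 0;0 0 -3.5 0;0 0 -3.5 0;0 0 -3 0;0 0 0 0")

```text
time_s: 13.13
tcp_pos: [0.6165, 0.1712, 0.3675]
ee_rot: [[0.082, -0.997, 0.013], [-0.997, -0.082, 0.004], [-0.002, -0.014, -1.0]]
wrist_force: [0.6, -0.8, 1.8]
gripper_width: 0.256
gripper_force: 0.0
```

Request:
step_arm(targets="3.56 1.13 0 0;3.56 1.13 0 0;3.56 1.13 0 0;3.56 1.13 0 0;3.56 1.13 0 0;3.56 1.13 0 0;3.56 1.13 0 0;3.56 1.13 0 0;3.56 1.13 0 0;3.56 1.13 0 0;3.56 1.13 0 0;3.56 1.13 0 0", claw=6)

```text
time_s: 14.13
tcp_pos: [0.5129, -0.2672, 0.3592]
ee_rot: [[0.082, -0.997, -0.0], [-0.997, -0.082, -0.0], [0.0, 0.0, -1.0]]
wrist_force: [0.9, 0.5, -0.6]
gripper_width: 0.687
gripper_force: 0.0
```

Request:
step_arm(targets="0 0 1.5 7;0 0 1.5 7;0 0 1.5 7;0 0 1.5 7;0 0 1.5 7;0 0 1.5 7;0 0 1.5 7;0 0 1.5 7;0 0 1.5 7;0 0 1.5 7;0 0 1.5 7;0 0 1.5 7")

```text
time_s: 15.13
tcp_pos: [0.5136, -0.2655, 0.1783]
ee_rot: [[-0.984, -0.179, -0.0], [-0.179, 0.984, -0.0], [0.0, 0.0, -1.0]]
wrist_force: [-0.1, -0.7, 0.5]
gripper_width: 0.69
gripper_force: 0.0
```

Run:
```python
from h import *
go(.513,-.266,.0564,5); print(sense()['time_s'])
c=cap('wrist');save(c,'w3');s=cap('scene')
f=cv2.resize(c['frame'],(400,300));
cv2.imwrite('pics/w3b.png',np.hstack([f,cv2.resize(s['frame'][100:250,120:320],(400,300))]))
```

```text
pos [ 0.5136 -0.2655  0.1783] yaw 10.34 tool cm [ 0.06 -0.04 12.19] turn 5.34
15.1333
```

View pics/w3b.png

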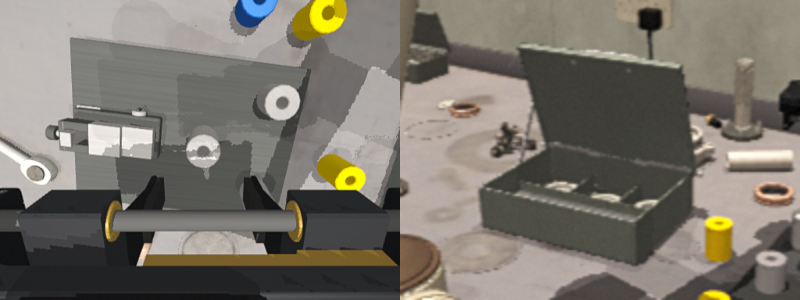

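The lid stays up on its own. In the wrist view the spacer at (203,151) is between the fingers.

Request:
step_arm(targets="0 0 2.5 5;0 0 2.5 0;0 0 2.5 0;0 0 2 0;0 0 1.5 0;0 0 1.2 0;0 0 0 0;0 0 0 0")

```text
time_s: 15.9
tcp_pos: [0.5143, -0.2657, 0.0577]
ee_rot: [[-0.995, -0.102, -0.0], [-0.102, 0.995, -0.0], [0.0, -0.0, -1.0]]
wrist_force: [0.7, -0.2, 0.3]
gripper_width: 0.689
gripper_force: 0.0
```

Request:
step_arm(targets="0 0 0 0;0 0 0 0;0 0 0 0;0 0 0 0;0 0 0 0;0 0 0 0", claw=3)

```text
time_s: 16.4
tcp_pos: [0.5146, -0.2657, 0.0582]
ee_rot: [[-0.995, -0.1, 0.001], [-0.1, 0.995, -0.001], [-0.001, -0.001, -1.0]]
wrist_force: [-0.8, -0.7, 3.9]
gripper_width: 0.451
gripper_force: 30.0
```

Request:
step_arm(targets="0 0 -0.5 0;0 0 -1.5 0;0 0 -3 0;0 0 -3 0;0 0 -3 0;0 0 0 0")

```text
time_s: 16.9
tcp_pos: [0.5172, -0.2666, 0.1736]
ee_rot: [[-0.995, -0.101, 0.011], [-0.101, 0.995, -0.004], [-0.01, -0.005, -1.0]]
wrist_force: [0.8, -0.9, -2.4]
gripper_width: 0.455
gripper_force: 30.0
```

Run:
```python
from h import *
t=cap('top');save(t,'t3')
cv2.imwrite('pics/t3b.png',cv2.resize(t['frame'][160:245,150:260],(770,595),interpolation=2))
```

View pics/t3b.png

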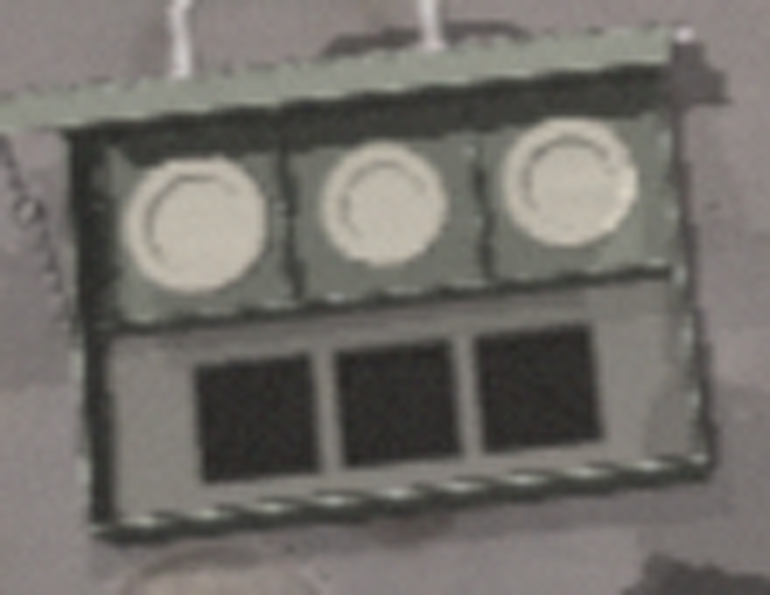

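The wells show at (258,418), (398,404) and (540,388). The long one, at the -y end, is (540,388).

Run:
```python
from h import *
t=load('t3')
for u,v in((258,418),(398,404),(540,388)):
    print([at(t,150+u/7-.4,160+v/7-.4,z)[:2].round(4) for z in(.0065,.028)])
go(.481,.0985,.16,5.2)
```

```text
[array([0.4691, 0.2351]), array([0.4658, 0.2315])]
[array([0.4752, 0.1686]), array([0.4718, 0.166 ])]
[array([0.4822, 0.1011]), array([0.4787, 0.0995])]
pos [ 0.5157 -0.2657  0.1704] yaw 5.72 tool cm [-0.16 36.59  0.97] turn 0.52
```

Request:
step_arm(targets="0 2 0 0;0 3 0 0;0 3.4 0 0;0 3.5 0 0;0 3.5 0 0;0 3.5 0 0;0 3.5 0 0;0 3.5 0 0;0 3.4 0 0;0 3.3 0 0;-0.1 2.6 0 0;0 1.5 0 0.5")

```text
time_s: 17.95
tcp_pos: [0.4769, 0.102, 0.1654]
ee_rot: [[-0.996, -0.092, -0.004], [-0.092, 0.996, -0.001], [0.004, -0.0, -1.0]]
wrist_force: [0.1, -0.3, -2.6]
gripper_width: 0.456
gripper_force: 30.0
```

Request:
step_arm(targets="0 0 0.5 0;0 0 1 0;0 0 1 0;0 0 0 0;0 0 0 0")

```text
time_s: 18.37
tcp_pos: [0.4773, 0.0987, 0.1406]
ee_rot: [[-0.996, -0.09, -0.004], [-0.09, 0.996, -0.002], [0.004, -0.002, -1.0]]
wrist_force: [-0.5, 0.0, -1.5]
gripper_width: 0.451
gripper_force: 30.0
```

Run:
```python
from h import *
go(.481,.1,.036,5.2)
c=cap('wrist');save(c,'w4')
f=cv2.resize(c['frame'],(400,300));s=cap('scene');t=cap('top')
cv2.imwrite('pics/w4b.png',np.hstack([f,cv2.resize(t['frame'][160:250,150:270],(400,300))]))
```

```text
pos [0.4773 0.0987 0.1406] yaw 5.16 tool cm [-0.42  0.11 10.46] turn -0.04
```

View pics/w4b.png

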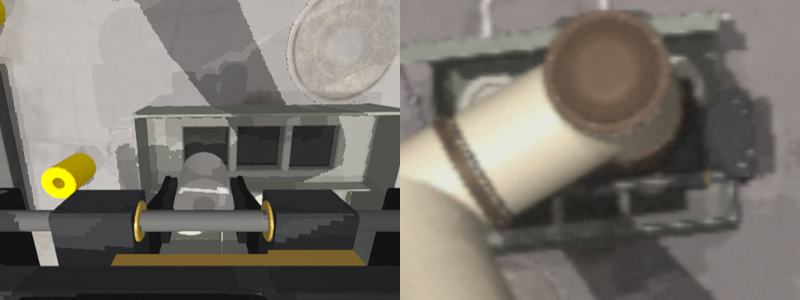

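In the wrist view the held spacer hangs at (205,180) over the nearest well (207,147), with the middle well at (258,147) and the short one at (313,147).

Run:
```python
from h import *
c=load('w4')
for u,v in((313,146),(258,147.5),(207,149)):
    print([at(c,u*1.28,v*1.28,z)[:2].round(4) for z in(.0065,.028)])
go(.481,.099,.036,5.2)
```

```text
[array([0.4677, 0.2413]), array([0.4624, 0.2304])]
[array([0.4762, 0.1698]), array([0.4703, 0.1641])]
[array([0.4843, 0.1033]), array([0.4778, 0.1024])]
pos [0.4788 0.0995 0.1424] yaw 5.17 tool cm [-0.21 -0.07 10.64] turn -0.03
```

Request:
step_arm(targets="-0.2 0.1 1 0;0 0 2 0;0 0 2 0;0 0 2 0;0 0 1.5 0;0 0 1 0;0 0 0 0;0 0 0 0")

```text
time_s: 19.18
tcp_pos: [0.4806, 0.1009, 0.0468]
ee_rot: [[-0.996, -0.091, -0.001], [-0.091, 0.996, -0.001], [0.001, -0.001, -1.0]]
wrist_force: [0.3, 0.3, -3.1]
gripper_width: 0.454
gripper_force: 30.0
```

Request:
step_arm(targets="0 0 0.2 0;0 0 0.2 0;0 0 0 0;0 0 0 0")

```text
time_s: 19.52
tcp_pos: [0.4808, 0.1011, 0.0437]
ee_rot: [[-0.996, -0.091, 0.001], [-0.091, 0.996, 0.0], [-0.001, 0.0, -1.0]]
wrist_force: [-0.1, -0.8, -3.6]
gripper_width: 0.454
gripper_force: 30.0
```

Request:
step_arm(targets="0 0 0.2 0;0 0 0.2 0;0 0 0.2 0;0 0 0.1 0;0 0 0 0;0 0 0 0")

```text
time_s: 20.02
tcp_pos: [0.4805, 0.101, 0.0362]
ee_rot: [[-0.996, -0.091, -0.0], [-0.091, 0.996, -0.0], [0.0, -0.0, -1.0]]
wrist_force: [0.5, -0.2, -2.5]
gripper_width: 0.452
gripper_force: 30.0
```

Request:
step_arm(targets="0 0 0.1 0;0 0 0.1 0;0 0 0 0;0 0 0 0")

```text
time_s: 20.35
tcp_pos: [0.4807, 0.1011, 0.035]
ee_rot: [[-0.996, -0.091, 0.001], [-0.091, 0.996, 0.0], [-0.001, 0.0, -1.0]]
wrist_force: [-2.4, -0.2, 4.2]
gripper_width: 0.454
gripper_force: 30.0
```

Contact came at z=0.035, as expected for the long well's floor. Releasing now.

Request:
step_arm(targets="0 0 0 0;0 0 0 0;0 0 0 0;0 0 0 0;0 0 0 0", claw=5.4)

```text
time_s: 20.77
tcp_pos: [0.4806, 0.101, 0.0342]
ee_rot: [[-0.996, -0.091, 0.0], [-0.091, 0.996, 0.0], [-0.0, 0.0, -1.0]]
wrist_force: [-0.1, 0.8, -0.5]
gripper_width: 0.612
gripper_force: 0.0
```

Request:
step_arm(targets="0 0 -0.5 0;0 0 -1.5 0;0 0 -3 0;0 0 -3.5 0;0 0 -3 0;0 -3 -1 0;0 -3.5 0 0;0 -3.5 0 0;0 -3.5 0 0;0 -3.5 0 0;0 -3 0 0;0 0 0 0")

```text
time_s: 21.77
tcp_pos: [0.4986, -0.102, 0.1595]
ee_rot: [[-0.996, -0.086, 0.0], [-0.086, 0.996, -0.001], [0.0, -0.001, -1.0]]
wrist_force: [-0.1, -0.7, 0.7]
gripper_width: 0.617
gripper_force: 0.0
```

Run:
```python
from h import *
s=sense();print(s['time_s'],s['tcp_pos'],s['wrist_force'])
t=cap('top');c=cap('scene')
A=cv2.resize(t['frame'][160:245,150:260],(400,309),interpolation=2);B=cv2.resize(c['frame'][100:220,140:295],(400,309),interpolation=2)
cv2.imwrite('pics/end.png',np.hstack([A,B])); save(t,'t5')
```

```text
21.7667 [ 0.49860669 -0.10203077  0.15948348] [-0.06364868 -0.6565994   0.6799952 ]
```

View pics/end.png

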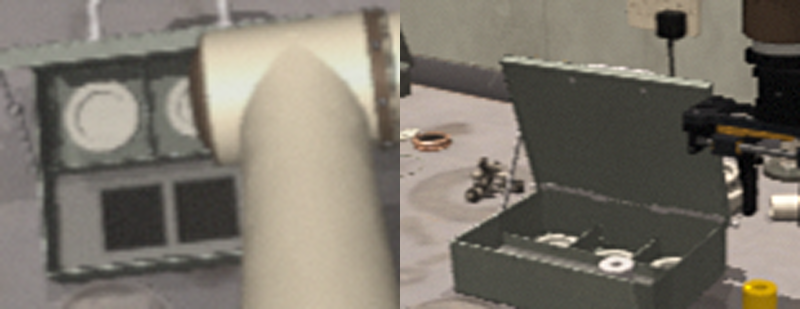

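The spacer's top face shows at (617,262) on the right, upright in the well, and the lid is standing. I'll check the position, then hand in.

Run:
```python
from h import *
c=cap('scene')
print(at(c,140+217*155/400,100+262*120/309,.063), sense()['time_s'])
print(r.finish_job())
```

```text
[0.47952243 0.09864885 0.063     ] 21.9167
the job is handed in; nothing more can be done
None
```

The lid is open and held up by its stay, and the spacer (7 mm above the high step) stands upright within about 3 mm of the long well's centre; I handed the job in at 21.9 s, but the interface gave no verdict.

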